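# Post a returned wooden tally through the slot of the stall's tally box

## Task

First slide the shutter of the plywood tally box fully open to uncover the slot. Then pick up the flat rectangular wooden tally from the table, lean it on the little wooden easel and let go, take it again by its upper end, turn and tip it edge-on to match the slot in the sloping lid and post it so that it drops right inside. Finally slide the shutter fully shut again, and leave everything else on the stall where it stands.

Things in the scene. Friction and masses are not known exactly. Their poses are not given: they have to be found in the camera images.
- tally: Flat rectangular wooden tally, 110 mm long (its x) by 60 mm wide (its y) by 10 mm thick (its z), 60 g, a dark round mark on its upper face. Origin at the centre of its underside. It lies flat on the table at the start, at any of three places, with a round coaster and a mug at the other two.
- easel: Dark wooden easel fixed to the table; base 100 (x) by 60 (y) by 12 mm, origin at the centre of its underside. A back board 40 mm wide (y), 62 mm long, 8 mm thick slopes up at 45 degrees towards +x; its resting face looks to -x and up, with a ledge 50 mm wide and 14 mm high at its foot. A tally leant on it stays when let go and overhangs it by 48 mm at the top, with room for a finger beneath.
- seat (a point): Point on the easel at the foot of the resting face, in the corner between board and ledge, on the middle line, 22 mm above the table. Axes as the easel's: the resting face runs up from here along (0.707, 0, 0.707) and its outward normal is (-0.707, 0, 0.707).
- tally_box: Plywood box fixed to the table, 160 mm deep (x) by 240 mm wide (y), origin at the centre of its underside. Its 14 mm lid slopes at 25 degrees, down towards -x: lid normal (-0.423, 0, 0.906) in the box's frame; lid top 155 mm above the table at the middle, 116 mm at the front edge, 194 mm at the back edge. Inner floor 8 mm above the table.
- slot (a point): Centre of the slot's mouth in the lid's top face, 55 mm to +y of the box's middle, 155 mm above the table; axes as the box's. Slot 70 mm long (box y) by 16 mm wide, cut square through the lid: the tally passes only short edge first, tipped as the lid's normal. On the lid two rails 9 mm high run along y, 24 to 30 mm from the slot's middle line on both sides.
- knob (a point): On the axis of the shutter's steel knob, at a good gripping height, 33 mm above the lid along the lid's normal. The knob is a cylinder 24 mm in diameter square to the lid, from 7 to 41 mm above the lid; it moves with the shutter. Axes: z is the lid's normal, y the box's y, x up the slope.
- shutter (a joint): Travel of the flat aluminium shutter (90 by 44 mm, top 7 mm above the lid) along the box's -y: 0 fully shut over the slot, 0.1 m fully open and the slot clear, stops at both ends. It slides stiffly (1.5 N) and stays where left; it starts 0 to 30 mm ajar. Shut, its knob stands 30 mm to +y of the box's middle; open, 70 mm to -y.
- coaster: Round wooden coaster, 84 mm in diameter, 9 mm thick, lying near the tally. Bystander. Origin at the centre of its underside.
- mug: Steel cup, 70 mm in diameter, 80 mm high, standing near the tally. Bystander. Origin at the centre of its underside.
- bottle: Amber bottle, 68 mm in diameter, 200 mm high, at the far side of the table. Bystander. Origin under its centre.
- jar: Glass jar with a steel cap, 76 mm in diameter, 100 mm high, at the far side of the table. Bystander. Origin under its centre.
- spatula: Spatula 240 mm long lying in front of the tally box, on the robot's side. Bystander. Its x runs along it.
Things that resemble listed ones, but are neither listed nor needed, are in the scene too. Leave any yellow look-alike of the tally alone.

How it is judged (in metres and radians):
On the way, in this order (a step that is already met when the one before it is completed fails the run):
1. the shutter is slid open so that the slot is clear (value of joint shutter above 0.086 m), for 0.2 s.
2. the tally leans on the easel, let go (contact force between tally and easel above 0.1 N and contact force between tally and the fingers below 0.05 N and angle between tally's own z axis and vertical between 0.5 and 2.64 rad and linear speed of tally below 0.03 m/s), for 0.2 s.
3. the tally is wholly inside the box (x of tally in the frame of tally_box between -0.075 and 0.075 m and y of tally in the frame of tally_box between -0.115 and 0.115 m and z of tally in the frame of tally_box between 0 and 0.078 m), for 0.2 s.
At the end, for the whole second after the job is handed in: The tally is wholly inside the tally box (its centre within the walls and less than 78 mm above the box's underside), and the shutter is shut over the slot to within 10 mm (all of step 3 and value of joint shutter below 0.01 m); the robot touches nothing.
It fails at once if a bystander (coaster, mug, bottle, jar or spatula) is moved by more than 30 mm (distance of any of coaster, mug, bottle, jar, spatula from where it was at the start of the episode above 0.03 m).
It also fails if it takes over 72 s, if anything falls off the work surface, if the arm or the gripper's body presses on something with over 40 N, if the wrist force passes 120 N, or if a joint passes its speed limit or range.

## Robot

A 6-joint arm with a two-finger parallel gripper is mounted at the origin on the work surface. World frame = base frame: x ahead of the robot, y to its left, z up, the work surface at z = 0. Lengths are in m, angles in degrees, forces in N, time in s.
With the tool pointing down it reaches from about 0.25 to 0.775 m from the base axis. Payload 8.9 kg.
Tool frame: the origin (TCP) lies at the very end of the fingers, on their centre line; the grasp point (between the pads) lies 19 mm behind it; z points along the fingers, y is the direction in which the jaws open and shut (so a half turn about z gives the same grasp; the last joint's range is limited). The gripper opens to 85 mm and grips with 20 to 120 N. Pads are 22 mm wide; open, the fingers measure 114 mm over their backs; the gripper's body (76 mm by 85 mm) begins 54 mm behind the grasp point. The pads swing forward as they close: fully open they stand 13 mm farther back than shut.
Start: joints at [-83.325, 16.656, -8.789, 64.555, 0, 82.019], TCP at [0.133, -0.508, 0.231] pointing down, gripper open.
Joint ranges: [-144.48, 144.48], [-52.06, 99.96], [-74.48, 78.29], [-112.23, 115.85], [-86.99, 84.42], [-180, 180]. Speed limits (degrees/s): [127.2, 127.2, 159.86, 180, 180, 180].

## Interface

Orientations are given as [roll, pitch, yaw] about the fixed x, y, z axes, in that order (R = Rz(yaw) Ry(pitch) Rx(roll)).
In Python, from workcell import robot, ik, optics, job gives the robot as it stands. The module is installed in compiled form; this text tells all that it offers. Calls block until the motion is done:
- robot.movep(position, orientation): joint-space move of the TCP to a pose.
- robot.movel(position, velocity=0.15, attitude=None, force_limit=None): straight line of the TCP; attitude=None keeps the orientation; velocity is the mean speed in m/s. With force_limit (N) it stops when the force on the tool has changed by that much, and returns True; else False.
- robot.movej(angles): joint-space move.
- robot.command_gripper(opening): finger opening in m; the grip force is fixed at half the most; returns when the fingers have stopped.
- robot.pause(seconds).
- ik(position, orientation): joint angles nearest the present ones, or None.
- optics.get_image(name): name is "scene" or "top" or "wrist"; returns a dict with "image" (420x560x3 uint8, red, green, blue), "intrinsics" (3x3 intrinsics, pixels), "R" (3x3) and "t" (3): a world point X has camera coordinates R X + t; the wrist camera has in their place "mount" (4x4, takes a point from camera to tool coordinates, whose origin is the TCP and whose axes are the flange's). Camera axes: x right, y down, z forward; pixel columns grow to the right and rows downward; lengths in m; the calibration is good to about 2 mm. A picture is of the moment at which its call begins: read the wrist's pose just before it. There is no depth.
A pose or a line that the arm cannot do raises robot.PlanningError and nothing moves.
- job.hand_in(): hands the job in, once; it reports no verdict.
Trained networks look in a picture, given as the dict that the camera call returned (one of the last four; its "shot" number tells which), for a name from the list of things; names that differ only in an ending like _2 or _b are one class to them, and where a whole thing is asked for, a point or a joint stands for the part that bears it (a point fixed in the world has none). Each returns a list of dicts, best first, with "conf" (0 to 1); they miss things now and then, are a little off and sometimes report something else, mostly with a low value. They report only what shows in the picture. A call takes as long as a camera call. They do not tell look-alikes from the thing itself.
- optics.look_for(picture, name): "position" ([x, y, z] in m, in world coordinates, good to about 4 mm: the middle of the surface that is visible of it).
- optics.silhouettes(picture, name): "mask" (420x560 bool, what is visible of it).
Readings, each from a call of its own:
- robot.current_time(): time.
- robot.current_joint_pos(): joint angles.
- robot.current_qvel(): joint speeds.
- robot.current_joint_torque(): joint torques, N m.
- robot.current_tool_pos(): TCP position.
- robot.current_tcp_rot(): TCP orientation.
- robot.current_contact_force(): force on the tool from outside, world axes, zero at the start.
- robot.current_wrist_torque(): the same for the moment, N m.
- robot.current_opening(): finger opening in m.
Only numpy, scipy, OpenCV 4.12 (cv2) and the standard library are available. Lean on these libraries where they do the work, as an engineer would, in place of code of your own. Each camera call takes 0.05 s, during which the arm holds its last target. There are 200 camera calls.

## Working session

There is one attempt and no reset: what is moved stays moved. The work goes in short steps, each a Python script; the robot and the scene stay as the last script left them, time stands still between calls to the robot, and variables do not carry over. Pictures are saved under pics/ and viewed, about 8 in all and at most 12, crops included, and the job is handed in when it is done.

```bash
mkdir -p pics
python3 - <<'E'
from workcell import robot, optics
import cv2, numpy as np
for n in ("top","scene"):
    p=optics.get_image(n)
    cv2.imwrite(f"pics/{n}0.png",p["image"][:,:,::-1])
    print(n,p["intrinsics"].tolist(),np.round(p["R"],4).tolist(),np.round(p["t"],4).tolist())
    for o in ("tally","easel","tally_box","knob","coaster","mug","bottle","jar","spatula"):
        print(o,[(np.round(d["position"],3).tolist(),round(d["conf"],2)) for d in optics.look_for(p,o)][:3])
print(robot.current_time())
E
```

```text
top [[452.11569646964665, 0.0, 275.3985038438187], [0.0, 452.11569646964665, 214.26899721103962], [0.0, 0.0, 1.0]] [[-0.0215, -0.9997, 0.0079], [-0.9905, 0.0202, -0.1357], [0.1356, -0.0107, -0.9907]] [0.1358, 0.5902, 1.3612]
tally [([0.334, 0.371, 0.01], 0.95), ([0.623, 0.536, 0.009], 0.8), ([0.502, 0.167, 0.007], 0.67)]
easel [([0.488, 0.323, 0.013], 0.8)]
tally_box [([0.572, -0.284, 0.155], 0.75)]
knob [([0.587, -0.258, 0.17], 0.68)]
coaster [([0.501, 0.168, 0.007], 0.78)]
mug [([0.412, 0.049, 0.02], 0.73), ([0.573, -0.286, 0.157], 0.36)]
bottle [([0.786, 0.01, 0.131], 0.74)]
jar [([0.771, 0.12, 0.105], 0.6)]
spatula [([0.276, -0.169, 0.001], 0.95)]
scene [[414.2938557901137, 0.0, 286.1912207133499], [0.0, 414.2938557901137, 211.2563344931362], [0.0, 0.0, 1.0]] [[-0.6647, 0.7471, -0.0088], [0.6228, 0.5476, -0.5587], [-0.4126, -0.3769, -0.8293]] [0.2838, -0.3446, 1.3474]
tally [([0.625, 0.536, 0.007], 0.7), ([0.337, 0.374, 0.012], 0.66), ([0.597, 0.061, 0.013], 0.62)]
easel [([0.5, 0.337, 0.008], 0.58)]
tally_box [([0.605, -0.221, 0.14], 0.89)]
knob [([0.59, -0.259, 0.167], 0.79)]
coaster []
mug [([0.413, 0.051, 0.055], 0.95)]
bottle [([0.811, 0.023, 0.128], 0.92)]
jar [([0.787, 0.14, 0.101], 0.68), ([0.602, 0.062, 0.009], 0.32)]
spatula [([0.284, -0.162, 0.0], 0.67)]
1.0
```

View pics/top0.png

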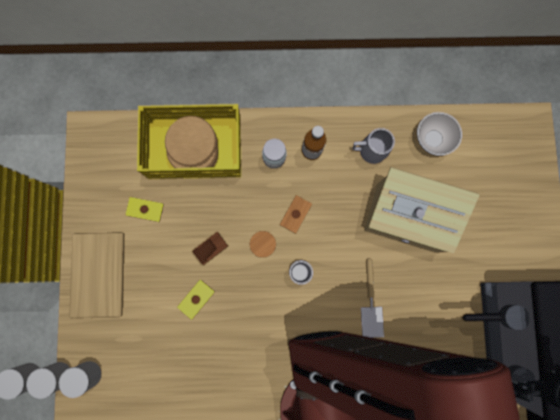

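View pics/scene0.png

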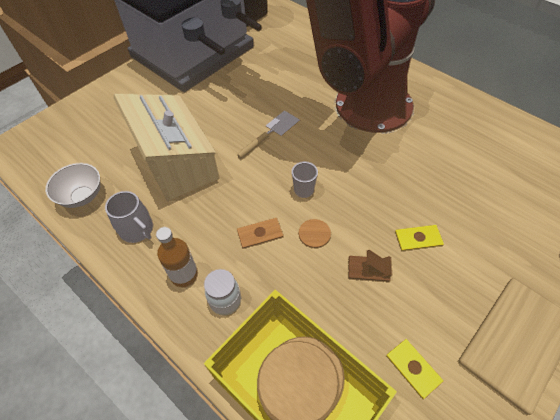

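The tally is the orange-brown one, at about (296,214) in the top view and (260,232) in the scene view. The yellow ones are look-alikes. The easel is at (210,249), the box at (423,210) and its knob at about (420,212) in the top view. Next I fit model silhouettes to both views.

```bash
cat > fit.py <<'E'
import numpy as np, cv2
from scipy.optimize import minimize
def rz(a): c,s=np.cos(a),np.sin(a); return np.array([[c,-s,0],[s,c,0],[0,0,1.]])
def block(x,y,z): return np.array([[a,b,c] for a in x for b in y for c in z],float)
BOX=[np.array([[x,y,z] for x,h in ((-.08,.116),(.08,.194)) for y in (-.12,.12) for z in (0,h)])]
TALLY=[block((-.055,.055),(-.03,.03),(0,.01))]
k=.70711; u=np.array([k,0,k]); n=np.array([-k,0,k]); e=np.array([0,1.,0])
def easel(sx):
    s=np.array([sx,0,.022])
    f=lambda U,Y,N:np.array([s+a*u+b*e+c*n for a in U for b in Y for c in N])
    return [block((-.05,.05),(-.03,.03),(0,.012)), f((0,.062),(-.02,.02),(-.008,0)), f((-.006,0),(-.025,.025),(-.008,.014))]
S=4
def render(parts,p,cam):
    m=np.zeros((420*S//2,560*S//2),np.uint8)
    for P in parts:
        X=P@rz(p[2]).T+[p[0],p[1],0]
        c=X@cam["R"].T+cam["t"]; q=c@cam["intrinsics"].T; q=q[:,:2]/q[:,2:]
        h=cv2.convexHull((q*S/2*16).astype(np.float32)).round().astype(np.int32)
        cv2.fillConvexPoly(m,h,255,shift=4,lineType=cv2.LINE_AA)
    return cv2.resize(m,(560,420),interpolation=cv2.INTER_AREA)/255.
def fit(parts,p0,obs,yaws):
    B=lambda m:cv2.GaussianBlur(np.asarray(m,float),(0,0),1.0)
    T=[(B(m),c) for m,c in obs]
    cost=lambda p:sum(((B(render(parts,p,c))-m)**2).sum()/m.sum() for m,c in T)
    R=[]
    for y in yaws:
        r=minimize(cost,[*p0,y],method="Nelder-Mead",options=dict(initial_simplex=np.array([*p0,y])+np.vstack([np.zeros(3),np.diag([.012,.012,.25])]),xatol=1e-4,fatol=1e-5,maxiter=250)); R.append((r.fun,r.x))
    return sorted(R,key=lambda r:r[0])
E
cat > m1.py <<'E'
from workcell import optics
from fit import *
cams=[optics.get_image(n) for n in ("top","scene")]
def masks(name,xy,z):
    out=[]
    for c in cams:
        q=c["intrinsics"]@(c["R"]@np.array([*xy,z])+c["t"]); q=q[:2]/q[2]
        for d in optics.silhouettes(c,name):
            ys,xs=np.nonzero(d["mask"])
            if np.hypot(xs.mean()-q[0],ys.mean()-q[1])<22: out.append((d["mask"],c)); break
        else: print("missing",name,[ (np.argwhere(d["mask"]).mean(0),d["conf"]) for d in optics.silhouettes(c,name)])
    return out
np.set_printoptions(precision=4,suppress=True)
def hull(o):
    r=[]
    for m,c in o:
        h=cv2.convexHull(np.argwhere(m)[:,::-1].astype(np.int32)); z=np.zeros(m.shape,np.uint8); cv2.fillConvexPoly(z,h,1); r.append((z,c))
    return r
sets={"box":(BOX,(.58,-.28),hull(masks("tally_box",(.58,-.27),.1)),[-.5,-.2,.1]),
"tally":(TALLY,(.6,.063),masks("tally",(.6,.063),.01),[0,.8,1.6,2.4])}
eo=masks("easel",(.49,.33),.02)
for sx in (-.03,-.02,-.01): sets["easel%g"%sx]=(easel(sx),(.49,.33),eo,np.arange(6)*1.05)
for k_,a in sets.items():
    print(k_,len(a[2]),*[(round(f,4),x[:2],round(np.degrees(x[2]),1)) for f,x in fit(*a)[:3]])
    if not k_.startswith("easel"):
        for o in a[2]: f,x=fit(a[0],a[1],[o],a[3])[0]; print("  single",round(f,4),x[:2],np.degrees(x[2]))
for c in cams: 
    d=optics.silhouettes(c,"knob"); print("knob",[(np.argwhere(x["mask"]).mean(0),x["mask"].sum(),round(x["conf"],2)) for x in d][:2], [x["position"] for x in optics.look_for(c,"knob")][:1])
big=[cv2.resize(c["image"][a:b,l:r,::-1],(400,400),interpolation=cv2.INTER_CUBIC) for c,(a,b,l,r) in zip([cams[0],cams[1]]*1,[(219,279,180,240),(230,300,335,405)])]
big2=[cv2.resize(c["image"][a:b,l:r,::-1],(400,200),interpolation=cv2.INTER_CUBIC) for c,(a,b,l,r) in zip(cams,[(175,235,370,490),(85,150,105,235)])]
cv2.imwrite("pics/crop1.png",np.vstack([np.hstack(big),np.hstack(big2)]))
E
python3 m1.py
```

```text
box 2 (np.float64(0.0478), array([ 0.5766, -0.3007]), np.float64(-17.1)) (np.float64(0.048), array([ 0.5765, -0.3007]), np.float64(-17.1)) (np.float64(0.048), array([ 0.5769, -0.3005]), np.float64(-17.3))
  single 0.0134 [ 0.5786 -0.3022] -18.420906957342023
  single 0.0247 [ 0.5753 -0.2988] -16.370457307561214
tally 2 (np.float64(0.067), array([0.5951, 0.0584]), np.float64(150.1)) (np.float64(0.0671), array([0.5956, 0.0584]), np.float64(-29.9)) (np.float64(0.0671), array([0.5951, 0.0584]), np.float64(-29.9))
  single 0.0301 [0.5957 0.0575] 149.8663454020146
  single 0.0332 [0.5955 0.0592] -29.541053700818136
easel-0.03 2 (np.float64(0.0337), array([0.4908, 0.3321]), np.float64(306.7)) (np.float64(0.0338), array([0.491 , 0.3321]), np.float64(-53.4)) (np.float64(0.0338), array([0.491 , 0.3321]), np.float64(306.6))
easel-0.02 2 (np.float64(0.0664), array([0.4906, 0.3322]), np.float64(306.9)) (np.float64(0.0664), array([0.4906, 0.3321]), np.float64(-53.1)) (np.float64(0.0665), array([0.4905, 0.3322]), np.float64(306.9))
easel-0.01 2 (np.float64(0.0789), array([0.4913, 0.3321]), np.float64(125.4)) (np.float64(0.0789), array([0.4915, 0.3319]), np.float64(125.5)) (np.float64(0.0793), array([0.4914, 0.3318]), np.float64(125.9))
knob [(array([206.945 , 409.4847]), np.int64(491), 0.86)] [[0.5892, -0.2563, 0.1638]]
knob [(array([127.9318, 170.1384]), np.int64(484), 0.76)] [[0.5915, -0.2617, 0.1656]]
```

View pics/crop1.png

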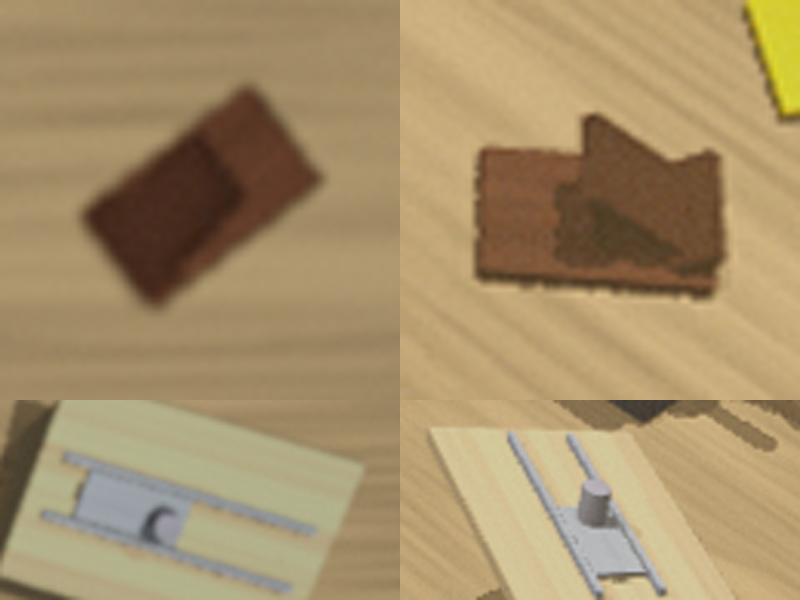

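The easel's board rises toward its bare end: the ledge is at the right in the scene view, and the yaw is about -53°. The shutter is slightly ajar. Next I refine the seat offset and travel, then check that every key pose can be reached.

```bash
cat > h.py <<'E'
from workcell import robot, ik, optics, job
import numpy as np, cv2, json
from scipy.spatial.transform import Rotation as Ro
from fit import rz
np.set_printoptions(precision=4,suppress=True)
C25,S25=np.cos(np.radians(25)),np.sin(np.radians(25))
def rpy(z,y):
    z=np.array(z)/np.linalg.norm(z); y=np.array(y)-np.dot(y,z)*z; y/=np.linalg.norm(y)
    return Ro.from_matrix(np.c_[np.cross(y,z),y,z]).as_euler("xyz",degrees=True)
class Fr:
    def __init__(s,x,y,deg): s.p=np.array([x,y,0.]); s.R=rz(np.radians(deg))
    def __call__(s,v): return s.p+s.R@np.array(v,float)
    def d(s,v): return s.R@np.array(v,float)
    def lid(s,a,y,h): # a up the slope, y, h along the normal, from lid top centre
        return s([a*C25-h*S25,y,.155+a*S25+h*C25])
    n=np.array([-S25,0,C25])
k=np.sqrt(.5); U=np.array([k,0,k]); N=np.array([-k,0,k])
box=Fr(.577,-.3007,-17.3); easel=Fr(.491,.332,-53.3); tally=Fr(.5953,.0584,-29.9); SX=-.03
seat=lambda:easel([SX,0,.022])
def pick(pos,z,y):
    "orientation (of the two half-turn choices) with solvable ik, nearest to present joints"
    q0=np.array(robot.current_joint_pos()); best=None
    for s in (1,-1):
        o=rpy(z,s*np.array(y)); q=ik(pos,o)
        if q is not None:
            c=np.abs(np.array(q)-q0).max()
            if best is None or c<best[0]: best=(c,o,np.array(q))
    return best
def proj(c,X):
    q=c["intrinsics"]@(c["R"]@np.array(X)+c["t"]); return q[:2]/q[2]
E
python3 - <<'E'
exec(open("m1.py").read().split("sets=")[0])
from h import *
from h import easel as E
import fit
eo=masks("easel",(.49,.33),.02)
for sx in (-.038,-.034,-.03,-.026): f,x=fit.fit(fit.easel(sx),(.49,.33),eo,[-.93])[0]; print(sx,round(f,4),x[:2],np.degrees(x[2]))
for s in (0,.01,.02,.03): print(s,[proj(c,box.lid(0,.03-s,.041)) for c in cams], [proj(c,box.lid(0,.055-s,.007)) for c in cams])
nb=box.d(Fr.n); kp=lambda s,h=0:box.lid(0,.03-s,.033-.019+h)
D={"knob":(kp(.01),-nb,box.d([0,1,0])),"knobup":(kp(.01,.07),-nb,box.d([0,1,0])),"open":(kp(.1),-nb,box.d([0,1,0])),
"tally":(tally([0,0,0]),[0,0,-1],tally.d([0,1,0])),
"lean":(seat()+E.d(U)*.055+E.d(N)*0,E.d(-N),E.d([0,1,0])),"leanup":(seat()+E.d(U)*.055+E.d(N)*.09,E.d(-N),E.d([0,1,0])),
"regrip":(seat()+E.d(U)*.075+E.d(N)*.005,E.d(-U),E.d(N)),"regripup":(seat()+E.d(U)*.17+E.d(N)*.005,E.d(-U),E.d(N)),
"post":(box.lid(0,.055,.004),-nb,box.d([C25,0,S25])),"postup":(box.lid(0,.055,.10),-nb,box.d([C25,0,S25]))}
for n,a in D.items():
    b=pick(*a); print(n,np.array(a[0]),None if b is None else (b[1],b[2]))
E
```

```text
-0.038 0.0563 [0.4934 0.3302] -53.53483322081934
-0.034 0.0406 [0.4922 0.3319] -53.59197756924909
-0.03 0.0446 [0.4916 0.3327] -53.791748863816125
-0.026 0.0538 [0.4913 0.3325] -53.704725419960084
0 [array([417.041 , 212.3586]), array([169.9164, 115.5261])] [array([406.2371, 206.6425]), array([171.2799, 132.4012])]
0.01 [array([420.549 , 213.3533]), array([168.4285, 113.1912])] [array([409.6519, 207.6102]), array([169.799 , 130.0107])]
0.02 [array([424.0588, 214.3486]), array([166.9541, 110.8775])] [array([413.0683, 208.5783]), array([168.3314, 127.6417])]
0.03 [array([427.5702, 215.3443]), array([165.493 , 108.5846])] [array([416.4863, 209.5469]), array([166.8769, 125.2939])]
knob [ 0.5773 -0.2798  0.1677] (array([180. , -25. , -17.3]), array([-36.4424,  14.8758, -28.2788,  23.0707,   7.9659, 162.537 ]))
knobup [ 0.5491 -0.271   0.2311] (array([180. , -25. , -17.3]), array([-37.6184,   8.1327, -26.2652,  31.9827,   8.4385, 161.4491]))
open [ 0.5505 -0.3658  0.1677] (array([180. , -25. , -17.3]), array([-45.6428,  17.4887, -24.3123,  25.8853,  11.5742, 153.9474]))
tally [0.5953 0.058
[... 199 characters left out ...]
.1945,  50.4067, -43.8943, 105.8188]))
leanup [0.4583 0.3759 0.1245] (array([180. ,  45. , 126.7]), array([ 53.6451,  42.3623,   1.6096,  65.4964, -42.5635, 113.3106]))
regrip [0.5027 0.3164 0.0786] (array([-135. ,    0. ,   36.7]), array([  5.3118,  48.6722,   5.3435,  74.1834,  37.1301, 139.2111]))
regripup [0.5428 0.2625 0.1457] (array([-135. ,    0. ,   36.7]), array([  0.4987,  48.8085,  16.4134,  88.172 ,  34.7919, 134.012 ]))
post [ 0.5917 -0.2477  0.1586] (array([155. ,   0. ,  72.7]), array([-32.4719,  15.3189, -29.3475,  21.1033,   6.3502,  76.1926]))
postup [ 0.553  -0.2356  0.2456] (array([155. ,   0. ,  72.7]), array([-33.794 ,   5.9929, -26.5046,  33.4122,   6.8914,  74.9782]))
```

```bash
sed -i 's/^box=.*/box=Fr(.577,-.3007,-17.3); easel=Fr(.4918,.332,-53.6); tally=Fr(.5953,.0584,-29.9); SX=-.032/' h.py
python3 - <<'E'
from h import *
nb=box.d(Fr.n); kp=lambda s,h=0:box.lid(0,.03-s,.014+h); s=.011
b=pick(kp(s,.07),-nb,box.d([0,1,0]))
robot.movep(kp(s,.07),b[1]); t1=robot.current_time()
robot.movel(kp(s),.12)
robot.command_gripper(0.0); print("grip",robot.current_opening(),robot.current_tool_pos(),robot.current_contact_force())
r=robot.movel(kp(.105),.05,force_limit=20)
p=np.array(robot.current_tool_pos()); print(r,p,box.R.T@(p-kp(.1)),robot.current_contact_force(),t1,robot.current_time())
robot.command_gripper(.06)
robot.movel(p+nb*.08,.15)
# look at the slot from above it, camera square to lid
c0=box.lid(0,.02,.15)
b=pick(c0,-nb,box.d([0,1,0])); robot.movep(c0,b[1])
T=(robot.current_tool_pos(),robot.current_tcp_rot()); w=optics.get_image("wrist")
np.savez("w1.npz",image=w["image"],K=w["intrinsics"],M=w["mount"],p=T[0],o=T[1]); cv2.imwrite("pics/w1.png",w["image"][:,:,::-1])
print(w["mount"],w["intrinsics"],T,robot.current_time())
E
```

```text
grip 0.022786618906618334 [ 0.577  -0.2808  0.1682] [-4.0023  1.1675  5.1352]
True [ 0.5502 -0.3606  0.1682] [-0.0018  0.0048  0.0005] [-3.0426  3.7327  7.6923] 3.525 6.3833
[[-0.0014 -0.9532 -0.3023  0.0762]
 [ 1.     -0.0014 -0.0004  0.0003]
 [-0.0001 -0.3023  0.9532 -0.1426]
 [ 0.      0.      0.      1.    ]] [[316.5252   0.     279.0163]
 [  0.     316.5252 207.6917]
 [  0.       0.       1.    ]] (array([ 0.5227, -0.2619,  0.2906]), array([179.9995, -24.9824, -17.2133])) 8.0667
```

View pics/w1.png

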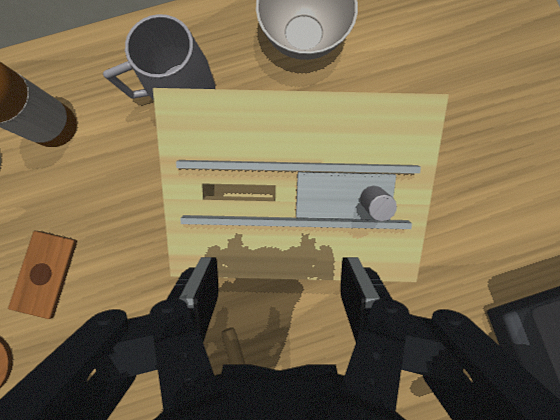

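The slot is uncovered, running from about (203,192) to (275,192). The shutter plate starts at x=297, the knob top is at (378,205), and the rails are at y≈165 and 220. Next I refine the box pose from lid corners in this wrist view.

```bash
cat >> h.py <<'E'
def wcam(p,o,M,K):
    T=np.eye(4); T[:3,:3]=Ro.from_euler("xyz",o,degrees=True).as_matrix(); T[:3,3]=p
    G=np.linalg.inv(T@M); return dict(R=G[:3,:3],t=G[:3,3],intrinsics=K)
E
python3 - <<'E'
from h import *
from scipy.optimize import least_squares
d=np.load("w1.npz"); c=wcam(d["p"],d["o"],d["M"],d["K"]); im=d["image"].astype(int)
g=cv2.cvtColor(d["image"],cv2.COLOR_RGB2GRAY)
# slot ends/edges by dark mouth; lid corners via yellow mask polygon
hsv=cv2.cvtColor(d["image"],cv2.COLOR_RGB2HSV)
print("row192",g[192,196:284].tolist()); print("col225",g[178:208,225].tolist(),"col260",g[178:208,260].tolist()); print("plate row",g[195,285:310].tolist())
for s in (1,):
  print("pred slot ends",[proj(c,box.lid(a,.055+y,0)).round(1).tolist() for a in(-.008,.008) for y in (-.035,.035)])
  print("pred lid corners",[proj(c,box.lid(a,y,0)).round(1).tolist() for a in (-.08/C25,.08/C25) for y in(-.12,.12)])
  print("rail tops mid y=+110/-110?",[proj(c,box.lid(a,.055,.009)).round(1).tolist() for a in (-.03,-.024,.024,.03)])
  print("knob top", [proj(c,box.lid(0,.03-s,.041)).round(1).tolist() for s in (.09,.095,.1)])
print("col g at 239:",[(i,int(g[i,239])) for i in range(156,228)])
E
```

```text
row192 [173, 174, 174, 178, 175, 180, 140, 57, 70, 65, 64, 60, 64, 63, 60, 62, 61, 68, 83, 95, 95, 95, 95, 96, 97, 91, 91, 91, 89, 85, 89, 86, 85, 82, 89, 88, 86, 90, 85, 84, 82, 84, 89, 89, 88, 89, 86, 85, 92, 92, 91, 85, 90, 89, 89, 90, 90, 90, 88, 88, 92, 92, 96, 92, 91, 89, 93, 91, 96, 94, 97, 93, 90, 92, 94, 98, 96, 91, 88, 130, 176, 177, 179, 178, 176, 178, 176, 179]
col225 [166, 167, 169, 170, 173, 182, 112, 93, 93, 98, 98, 95, 98, 94, 85, 138, 177, 182, 128, 101, 99, 96, 148, 167, 172, 173, 175, 173, 174, 173] col260 [164, 165, 168, 170, 171, 176, 160, 102, 94, 94, 97, 92, 99, 97, 91, 84, 130, 169, 180, 113, 97, 97, 95, 167, 169, 172, 173, 173, 173, 174]
plate row [175, 174, 176, 174, 176, 176, 173, 177, 177, 181, 180, 138, 128, 168, 162, 161, 158, 161, 162, 163, 160, 161, 159, 160, 159]
pred slot ends [[279.9, 199.1], [207.0, 199.1], [279.9, 182.8], [205.8, 182.8]]
pred lid corners [[414.8, 273.5], [183.4, 273.5], [441.2, 92.5], [164.8, 92.5]]
rail tops mid y=+110/-110? [[243.2, 223.8], [243.0, 217.9], [241.2, 167.8], [240.9, 161.1]]
knob top [[376.5, 203.5], [382.5, 203.5],
[... 182 characters left out ...]
168), (169, 116), (170, 81), (171, 115), (172, 157), (173, 158), (174, 164), (175, 161), (176, 155), (177, 159), (178, 163), (179, 166), (180, 168), (181, 172), (182, 171), (183, 182), (184, 126), (185, 94), (186, 94), (187, 95), (188, 96), (189, 98), (190, 98), (191, 96), (192, 89), (193, 80), (194, 165), (195, 181), (196, 139), (197, 106), (198, 102), (199, 96), (200, 128), (201, 167), (202, 176), (203, 167), (204, 174), (205, 173), (206, 173), (207, 177), (208, 176), (209, 175), (210, 174), (211, 176), (212, 173), (213, 173), (214, 173), (215, 180), (216, 129), (217, 95), (218, 89), (219, 137), (220, 158), (221, 156), (222, 160), (223, 156), (224, 161), (225, 108), (226, 151), (227, 162)]
```

The view puts the slot 4.4 mm further toward +y than the prior, with yaw about -18.5°. That agrees with the shutter meeting its stop 4.8 mm early. I update the box and go for the tally, refining its pose from close by.

```bash
cat >> h.py <<'E'
_s=box.lid(-.0011,.055+.0045,0); box=Fr(0,0,-18.5); box.p=np.array([*(_s-box.lid(0,.055,0))[:2],0.])
def fitw(parts,name,p0,yaws,keep):
    import fit
    T=(robot.current_tool_pos(),robot.current_tcp_rot()); w=optics.get_image("wrist"); c=wcam(*T,w["mount"],w["intrinsics"])
    q=proj(c,[*p0,.01])
    L=[m["mask"] for m in optics.silhouettes(w,name)]
    cv2.imwrite(keep,w["image"][:,:,::-1])
    L=[m for m in L if np.hypot(*(np.argwhere(m).mean(0)[::-1]-q))<50]
    if not L: print("no mask",q); return None
    return fit.fit(parts,p0,[(L[0],c)],yaws)[0]
E
python3 - <<'E'
from h import *
import fit
print("box",box.p)
up=tally([0,0,.2])-np.array([.03,0,0])
b=pick(up,[0,0,-1],tally.d([0,1,0])); robot.movep(up,b[1])
r=fitw(fit.TALLY,"tally",(.5953,.0584),[np.radians(-29.9)],"pics/w2.png"); print(r)
f,x=r
if np.hypot(x[0]-.5953,x[1]-.0584)<.012 and f<.12: t=Fr(x[0],x[1],np.degrees(x[2]))
else: t=tally; print("using prior")
robot.command_gripper(.076)
o=pick(t([0,0,.05]),[0,0,-1],t.d([0,1,0]))[1]
robot.movep(t([0,0,.05]),o)
print("hit",robot.movel(t([0,0,-.014]),.03,force_limit=4),robot.current_tool_pos(),robot.current_opening(),robot.current_time())
z=robot.current_tool_pos()[2]
robot.movel(t([0,0,z+.0055]),.05)
robot.command_gripper(0.0)
print("grip",robot.current_opening(),robot.current_tool_pos(),robot.current_contact_force())
robot.movel(t([0,0,.12]),.12); print(robot.current_opening(),robot.current_contact_force(),robot.current_time())
w=optics.get_image("wrist"); s=optics.get_image("scene")
cv2.imwrite("pics/g1.png",np.hstack([cv2.resize(w["image"],(400,300)),cv2.resize(s["image"][120:300,160:400],(400,300))])[:,:,::-1])
E
```

```text
box [ 0.5763 -0.2958  0.    ]
(np.float64(0.01488033266960362), array([ 0.5961,  0.0587, -0.5259]))
hit True [ 0.5961  0.0587 -0.0096] 0.07601288445647207 12.8833
grip 0.058292972165037746 [ 0.596   0.0587 -0.0036] [-1.5939  0.2164  8.3605]
0.05836615855351328 [ 0.0232  0.3653 -0.6542] 14.6583
```

View pics/g1.png

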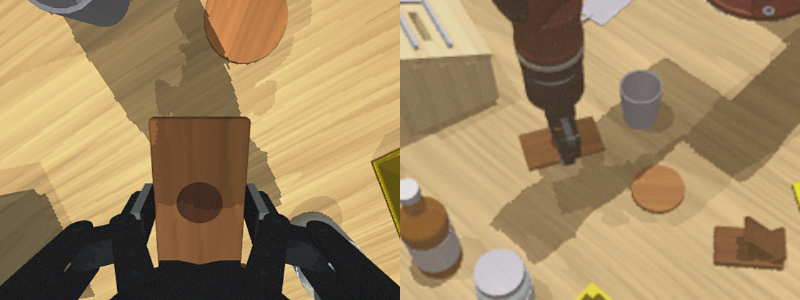

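The tally is held centrally by its long sides in both views, and the 0.65 N force matches its weight. Next I look at the easel from nearby, then lean the tally on it.

Run:
```python
from h import *
import fit, json
v=easel([.10,0,.2]); robot.movep(v,[180,0,126.4])
T=(robot.current_tool_pos(),robot.current_tcp_rot()); w=optics.get_image("wrist"); c=wcam(*T,w["mount"],w["intrinsics"])
cv2.imwrite("pics/w3.png",w["image"][:,:,::-1])
q=proj(c,easel([0,0,.02])); L=[m["mask"] for m in optics.silhouettes(w,"easel")]
print(q,[np.argwhere(m).mean(0)[::-1] for m in L],robot.current_time())
if L:
  im=w["image"].copy()
  for sx in (-.04,-.036,-.032,-.028,-.024):
    f,x=fit.fit(fit.easel(sx),easel.p[:2],[(L[0],c)],[np.radians(-53.6)])[0]; print(sx,round(f,4),x[:2],np.degrees(x[2]))
  cs,_=cv2.findContours(L[0].astype(np.uint8),cv2.RETR_EXTERNAL,cv2.CHAIN_APPROX_NONE); cv2.drawContours(im,cs,-1,(255,0,0),1)
  for p in fit.easel(-.032)[1:2]:
    for X in p: 
      a=proj(c,easel(X)); cv2.circle(im,tuple(int(i) for i in a.round()),2,(0,255,0),-1)
  cv2.imwrite("pics/w3c.png",cv2.resize(im[40:240,180:400,::-1],None,fx=2.5,fy=2.5,interpolation=cv2.INTER_CUBIC))
```

```text
[280.4637  82.5714] [array([280.7099,  79.6257])] 15.7167
-0.04 0.0306 [0.4951 0.3284] -53.360847414129786
-0.036 0.0057 [0.4934 0.3305] -53.484727078290774
-0.032 0.0141 [0.4922 0.3323] -53.59612514973239
-0.028 0.0141 [0.4922 0.3323] -53.59612514973239
-0.024 0.0141 [0.4922 0.3323] -53.59612514973239
```

View pics/w3c.png

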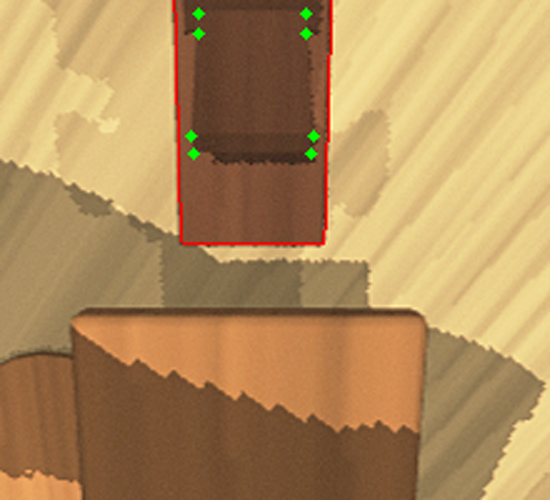

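The model's board corners lie within about 1 mm of those seen: the top edge is at y≈133, against 136 in the crop. I take the better fit (seat 36 mm back) and lean the tally.

```bash
sed -i 's/easel=Fr(.4918,.332,-53.6)/easel=Fr(.4932,.3307,-53.5)/; s/SX=-.032/SX=-.0355/' h.py
python3 - <<'E'
from h import *
u,n,e=easel.d(U),easel.d(N),easel.d([0,1,0]); s=seat(); zt=-.0036
P=lambda a,h:s+u*(.055+a)+n*(zt+h)
o=pick(P(.004,.06),-n,e)[1]
robot.movep(P(.004,.06),o)
robot.movel(P(.004,.008),.12)
print("hit",robot.movel(P(.004,-.003),.02,force_limit=2.5),"h",np.dot(np.array(robot.current_tool_pos())-P(.004,0),n),robot.current_contact_force())
h=np.dot(np.array(robot.current_tool_pos())-P(.004,0),n)
robot.movel(P(.004,h+.0005),.02)
print("hit2",robot.movel(P(-.004,h+.0005),.02,force_limit=2.5),"a",np.dot(np.array(robot.current_tool_pos())-P(0,0),u))
robot.command_gripper(.075); p=np.array(robot.current_tool_pos())
robot.pause(.3)
robot.movel(p+n*.07,.12); print(robot.current_time(),robot.current_contact_force())
T=(robot.current_tool_pos(),robot.current_tcp_rot());w=optics.get_image("wrist"); sc=optics.get_image("scene")
np.savez("w4.npz",image=w["image"],K=w["intrinsics"],M=w["mount"],p=T[0],o=T[1])
cv2.imwrite("pics/l1.png",np.hstack([cv2.resize(w["image"],(400,300)),cv2.resize(sc["image"][190:310,300:460],(400,300),interpolation=cv2.INTER_CUBIC)])[:,:,::-1])
c=wcam(*T,w["mount"],w["intrinsics"]); print([proj(c,s+u*a+e*y+n*.01) for a in (0,.11) for y in (-.03,.03)])
for p in (w,sc): print([d["position"].round(4) if hasattr(d["position"],"round") else d["position"] for d in optics.look_for(p,"tally")][:3])
print("expected mid",s+u*.055+n*.01)
E
```

```text
hit True h -0.0012657365493834896 [-1.1467  1.1417  4.5831]
hit2 True a 0.0005853651105996584
19.5083 [-0.4933  0.2263 -0.4699]
[array([233.5069, 146.6883]), array([330.9143, 146.7921]), array([240.0146, 300.9884]), array([323.2459, 301.1708])]
[[0.4885, 0.3343, 0.0634], [0.3567, 0.3561, 0.0056]]
[[0.6263, 0.5372, 0.0109], [0.3631, 0.3651, 0.0087], [0.4971, 0.329, 0.0737]]
expected mid [0.491  0.3337 0.068 ]
```

View pics/l1.png

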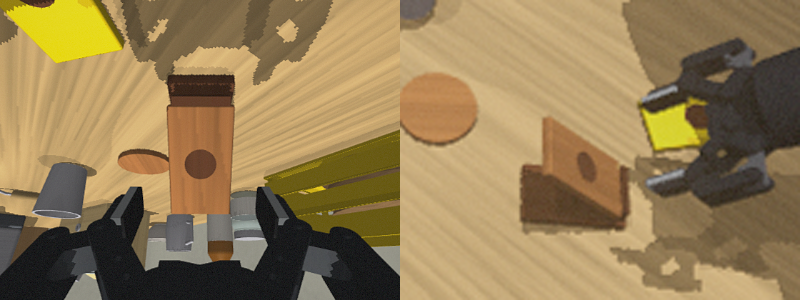

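The tally leans squarely on the easel, let go. Its corners match the prediction: foot edge at (167–236,105), top edge at (171–231,215). Next I regrip it by the upper end.

Run:
```python
from h import *
u,n,e=easel.d(U),easel.d(N),easel.d([0,1,0]); s=seat()
p=np.array(robot.current_tool_pos()); robot.movel([p[0],p[1],.26],.25)
P=lambda a,h=0:s+u*(.075+a)+n*(.006+h)
up=P(.10); b=pick(up,-u,n); print(b[2])
robot.movep([.56,.20,.30],pick([.56,.20,.30],[0,0,-1],n)[1])
robot.command_gripper(.04)
b=pick(up,-u,n); print(b[2],robot.current_time()); robot.movep(up,b[1])
print("hit",robot.movel(P(0),.1,force_limit=8))
robot.command_gripper(0.0); print("grip",robot.current_opening(),robot.current_contact_force())
robot.movel(P(.05,.003),.1); q=np.array(robot.current_tool_pos())
robot.movel([q[0],q[1],.27],.2); print(robot.current_opening(),robot.current_contact_force(),robot.current_time())
nb=box.d(Fr.n); h=box.lid(0,.055,.14); b=pick(h,-nb,box.d([C25,0,S25])); print(b[2])
robot.movep(h,b[1])
T=(robot.current_tool_pos(),robot.current_tcp_rot());w=optics.get_image("wrist"); sc=optics.get_image("scene")
np.savez("w5.npz",image=w["image"],K=w["intrinsics"],M=w["mount"],p=T[0],o=T[1])
c=wcam(*T,w["mount"],w["intrinsics"]); R=Ro.from_euler("xyz",T[1],degrees=True).as_matrix()
print("pred tip corners wrist",[proj(c,T[0]+R@[a,b_,.075]) for a in(-.03,.03) for b_ in (-.005,.005)], "scene",[proj(sc,T[0]+R@[a,0,.075]) for a in (-.03,.03)])
print("slot pred",[proj(c,box.lid(a,.055+y,0)) for a in(-.008,.008) for y in (-.035,.035)])
cv2.imwrite("pics/p1.png",np.hstack([cv2.resize(w["image"],(400,300)),cv2.resize(sc["image"][30:180,80:280],(400,300),interpolation=cv2.INTER_CUBIC)])[:,:,::-1])
print(robot.current_time(),robot.current_opening())
```

```text
[  0.5149  48.5373  16.5531  88.4532  34.9017 134.239 ]
[  0.5149  48.5373  16.5531  88.4532  34.9017 134.239 ] 21.8333
hit False
grip 0.009120233785339745 [ 0.6775 -2.8322  2.0811]
0.009311035321187024 [-0.4509  0.1204 -0.8852] 25.625
[-33.3797   2.3523 -24.8329  38.555    6.2302  76.4606]
pred tip corners wrist [array([274.0276, 255.5286]), array([287.2288, 255.5149]), array([273.5004, 177.7572]), array([287.7804, 177.7391])] scene [array([172.3163, 107.591 ]), array([181.2694, 122.2147])]
slot pred [array([272.0945, 230.8482]), array([271.4779, 157.6684]), array([288.8019, 230.8362]), array([289.4331, 157.649 ])]
27.5583 0.009581342962398176
```

View pics/p1.png

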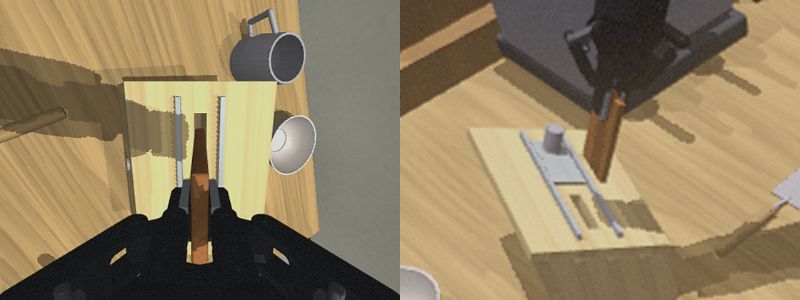

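In the wrist view the slot's far end (194–207,112) and the tally's lower end (195–206,127) lie where predicted. A numeric check of both centrelines follows before inserting.

Run:
```python
from h import *
d=np.load("w5.npz"); g=cv2.cvtColor(d["image"],cv2.COLOR_RGB2GRAY); hs=cv2.cvtColor(d["image"],cv2.COLOR_RGB2HSV)
for r in (162,168,173,176,180,184,188): print(r,g[r,264:300].tolist())
print("col280",g[150:185,280].tolist())
```

```text
162 [209, 210, 206, 206, 205, 205, 209, 178, 115, 104, 109, 103, 104, 101, 99, 104, 100, 85, 73, 76, 79, 80, 77, 77, 66, 165, 217, 208, 207, 201, 201, 201, 198, 198, 189, 186]
168 [209, 209, 207, 207, 208, 207, 208, 178, 118, 103, 104, 107, 102, 102, 103, 104, 101, 86, 76, 80, 77, 78, 74, 79, 63, 164, 220, 206, 204, 205, 203, 201, 196, 198, 189, 183]
173 [216, 209, 209, 208, 208, 204, 209, 180, 112, 102, 106, 108, 102, 98, 103, 107, 101, 83, 72, 83, 74, 79, 79, 82, 63, 165, 219, 207, 208, 202, 198, 199, 197, 187, 181, 187]
176 [177, 217, 207, 208, 207, 202, 213, 179, 117, 105, 110, 107, 100, 102, 101, 102, 101, 84, 79, 72, 78, 76, 78, 82, 64, 165, 218, 209, 203, 205, 200, 199, 196, 197, 192, 184]
180 [219, 211, 209, 208, 205, 205, 208, 186, 118, 97, 74, 58, 53, 56, 56, 59, 58, 53, 54, 52, 59, 65, 77, 76, 89, 175, 215, 209, 204, 203, 202, 199, 197, 188, 180, 185]
184 [126, 181, 210, 205, 206, 202, 211, 185, 107, 48, 44, 52, 52, 53, 50, 48, 55, 48, 55, 55, 55, 56, 62, 69, 86, 173, 218, 206, 206, 204, 203, 200, 198, 199, 203, 196]
188 [178, 217, 211, 207, 209, 205, 212, 181, 87, 39, 43, 52, 52, 53, 49, 54, 55, 49, 55, 54, 53, 53, 60, 68, 87, 177, 216, 206, 203, 201, 199, 198, 196, 197, 194, 185]
col280 [211, 212, 212, 210, 211, 210, 215, 225, 127, 89, 100, 105, 100, 104, 102, 102, 99, 101, 101, 96, 99, 102, 100, 101, 104, 101, 101, 101, 102, 93, 58, 49, 52, 49, 55]
```

Slot centre is at column 280.2 and tally centre at about 279.8, which is under 1 mm apart. Inserting now with a force guard.

Run:
```python
from h import *
H=lambda h:box.lid(0,.055,h)
robot.movel(H(.08),.12)
r=robot.movel(H(.055),.04,force_limit=6)
p=np.array(robot.current_tool_pos()); print("stage1",r,"h",np.dot(p-H(0),box.d(Fr.n)),robot.current_contact_force())
if not r:
    r=robot.movel(H(.007),.08,force_limit=10)
    p=np.array(robot.current_tool_pos()); print("stage2",r,"h",np.dot(p-H(0),box.d(Fr.n)),robot.current_contact_force())
sc=optics.get_image("scene")
cv2.imwrite("pics/p2.png",cv2.resize(sc["image"][50:180,80:280],(600,390),interpolation=cv2.INTER_CUBIC)[:,:,::-1])
print(robot.current_time(),robot.current_opening())
```

```text
stage1 False h 0.05496639976800225 [ 0.756   0.6557 -0.4809]
stage2 False h 0.007104954395162006 [-0.3918  0.2019 -0.2614]
29.7833 0.009354551264482987
```

Run:
```python
from h import *
nb=box.d(Fr.n); H=lambda h:box.lid(0,.055,h)
robot.command_gripper(.017); robot.pause(.4)
robot.movel(H(.07),.15)
v=box.lid(0,.02,.15); b=pick(v,-nb,box.d([0,1,0])); robot.movep(v,b[1])
w=optics.get_image("wrist"); sc=optics.get_image("scene")
cv2.imwrite("pics/p3.png",np.hstack([cv2.resize(w["image"][60:330,120:480],(400,300)),cv2.resize(sc["image"][30:180,80:280],(400,300),interpolation=cv2.INTER_CUBIC)])[:,:,::-1])
print(robot.current_time(),robot.current_opening(),robot.current_contact_force())
```

```text
32.4333 0.016963566848363257 [-0.9783  0.6714 -0.0276]
```

View pics/p3.png

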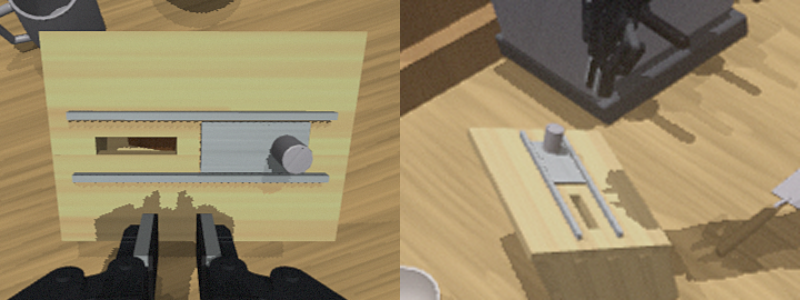

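The tally is inside: nothing sticks out, and dark wood shows through the slot at about (140,143). Now I shut the shutter.

Run:
```python
from h import *
nb=box.d(Fr.n); kp=lambda s,h=0:box.lid(0,.03-s,.014+h)
robot.command_gripper(.06)
b=pick(kp(.1,.07),-nb,box.d([0,1,0])); robot.movep(kp(.1,.07),b[1])
print("down",robot.movel(kp(.1),.12,force_limit=10))
robot.command_gripper(0.0); print("grip",robot.current_opening())
r=robot.movel(kp(-.006),.05,force_limit=20)
p=np.array(robot.current_tool_pos()); print(r,box.R.T@(p-kp(0)),robot.current_contact_force())
robot.command_gripper(.06); robot.movel(p+nb*.08,.15)
v=box.lid(0,.02,.15); robot.movep(v,b[1])
w=optics.get_image("wrist"); sc=optics.get_image("scene")
cv2.imwrite("pics/p4.png",np.hstack([cv2.resize(w["image"][60:330,120:480],(400,300)),cv2.resize(sc["image"],(400,300),interpolation=cv2.INTER_AREA)])[:,:,::-1])
print(robot.current_time(),robot.current_contact_force())
```

```text
down False
grip 0.02227931404587986
True [0.0001 0.0001 0.0011] [-2.3814 -1.8831  3.5711]
38.0917 [-0.2634  0.1859 -0.8637]
```

View pics/p4.png

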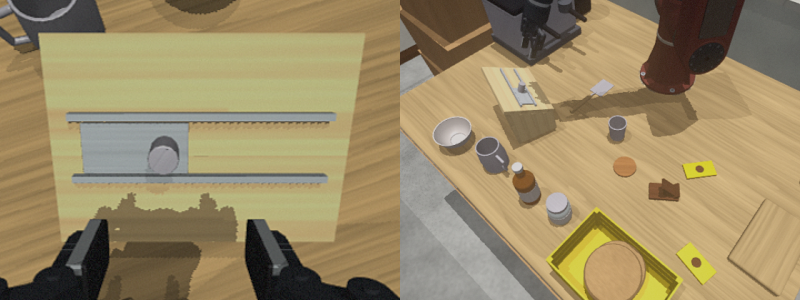

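The shutter covers the slot, at its stop (0.1 mm from nominal). The arm is clear and the bystanders look undisturbed.

```bash
python3 -c "
from h import *
job.hand_in(); print(robot.current_time())"
```

```text
the job is handed in; nothing more can be done
the job is handed in; nothing more can be done
```

The job is done and handed in at about 38 s of the 72 s allowed; handing in gives no verdict, so I only have my own checks.

- **Shutter open:** I slid it to its stop. The wrist camera showed the slot clear, and the gap between plate and slot matched full travel.
- **Easel:** I picked up the tally, leaned it on the easel and let go. The wrist picture showed it standing where predicted.
- **Posting:** I took the tally again by its upper end and put it 68 mm into the slot without touching the sides. After I let go it dropped; nothing stuck out, and dark wood showed through the slot.
- **Shutter shut:** I slid it back until it met its stop, 0.1 mm from where it should be, and the picture shows the slot covered.
- **At hand-in:** The arm was clear of the box. The coaster, mug, bottle, jar, spatula and yellow look-alikes look unmoved in the last picture; I did not measure them again.

**Disagreement:** My first estimate of the box from the fixed cameras was about 4.5 mm and 1° off. The wrist view and the shutter's stop agreed with each other, so I corrected to those before posting.

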